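Hang up the carver's chip pail by its bail

TASK

The bail of the small steel pail lies folded down. With the pail standing where it is on the bench, raise the bail upright, then carry the pail by it and hang it on the two-pronged hook of the stand, with the bail wire resting home in the dips of both prongs. Lower it on by feel so that it settles gently, never pressed down or dropped, keep the pail from tipping, leave the other things on the bench alone, and let go.

Things in the scene. Friction and masses are not known exactly. Their poses are not given: they have to be found in the camera images.
- pail: Loose open steel pail, 100 mm tall, outer diameter 100 mm at the rim and 90 mm at the foot, 0.37 to 0.6 kg with its bail. Origin: centre of its underside; z up. The bail turns about a level axis parallel to the pail's y, 88 mm above the underside, through the pail's centre line.
- bail (a joint): Bail angle: 0 = upright, +1.57 = folded level to the pail's -x side; starts at 1.45 to 1.7, limits -0.3 and 1.75. Pivot friction (about 0.045 N m) keeps it where it is left. The bail is a squared loop of 5 mm wire, 118 mm wide, its straight crown 92 mm long and parallel to the pail's y, 105 mm from the pivot axis.
- crown (a point): Middle of the bail's crown: the centre of a wooden grip sleeve, 16 mm in diameter and 44 mm long, that spins freely on the wire. Bare straight wire shows for 24 mm at either end of the sleeve. With the bail upright it is 193 mm above the pail's underside.
- stand: Fixed steel hanger stand. Origin: on the bench straight below the middle between the hook's two dips; z up. Base plate 10 mm thick, x = -55 to +135 mm, y = -60 to +60 mm. A telescopic post (40 mm thick at its collar) rises at x = +100 mm; a cross bar on it carries the two-pronged hook. The post does not yield.
- hook_plumb (a point): On the base plate's top, 10 mm straight above the stand's origin, axes as the stand; marks the hook's place, not its height. Prongs: two 8 mm rods at y = +-31 mm pointing to -x. Each is level to x = +16, drops 8 mm to a flat dip from x = +7 to -7, then turns up to a tip at x = -20 mm, 16 mm above the dip's floor.
- post (a point): Foot of the post on the base plate (stand x = +100 mm, 10 mm up). Post height differs and is not measured: the dips' floor is 235 to 270 mm above the bench. Bring the pail in from the stand's -x side, prongs over its rim and under its crown, sleeve between the prongs (54 mm clear); hung, the crown is parallel to the stand's y.
- mallet: Bystander: carver's wooden mallet lying on the bench, about 260 mm long. Leave alone.
- stone: Bystander: sharpening stone on a wooden base, 120 x 46 x 30 mm. Leave alone.
- waxjar: Bystander: closed amber glass jar, 68 mm in diameter, 75 mm tall. Leave alone.
Mind the look-alikes: they are no part of the job. What is meant by the pail is not purple, and is the smaller of those in its own colour. Several things look just like the stand: the one meant starts farthest from the robot's base.

How it is judged:
By the outcome, as a careful person would: the job done as asked, in the order asked, and still so for the second after the job is handed in, with the robot touching nothing.
It also fails if it takes over 72 s, if anything falls off the work surface, if the arm or the gripper's body presses on something with over 40 N, if the wrist force passes 120 N, or if a joint passes its speed limit or range.

ROBOT

A 6-joint arm with a two-finger parallel gripper is mounted at the origin on the work surface. World frame = base frame: x ahead of the robot, y to its left, z up, the work surface at z = 0. Lengths are in m, angles in rad, forces in N, time in s.
With the tool pointing down it reaches from about 0.35 to 0.85 m from the base axis. Payload 8.1 kg.
Tool frame: the origin (TCP) lies midway between the tips of the shut fingers; the grasp point (between the pads) lies 19 mm behind it; z points along the fingers, y is the direction in which the jaws open and shut (so a half turn about z gives the same grasp; the last joint's range is limited). The gripper opens to 93 mm and grips with 3 to 60 N. Pads are 15 mm wide; open, the fingers measure 128 mm over their backs; the gripper's body (75 mm by 188 mm) begins 65 mm behind the grasp point.
Start: joints at [1.122, 0.13, 1.488, -0, 1.523, -0.085], TCP at [0.213, 0.561, 0.219] pointing down, gripper open.
Joint ranges: [-2.96, 2.96], [-0.89, 2.26], [0.02, 2.5], [-1.34, 4.48], [0, 2.73], [-2.66, 2.66]. Speed limits (rad/s): [2.39, 2.39, 2.79, 3.14, 3.14, 3.14].

INTERFACE

Orientations are given as a rotation vector (axis times angle).
In Python, from plant import robot gives the robot as it stands. The module is installed in compiled form; this text tells all that it offers.
- The arm moves only by the shell command python3 -m pendant 'ROWS' [FORCE]. ROWS is JSON, a list of rows, each an object with "translation": the shift along the tool's x, y, z in mm, a list of three; "twist": the turn, a rotation vector about the tool's x, y, z in rad, a list of three; "grip": the opening, from -1 (shut) to 1 (fully open). A call has exactly 10 rows; each row shifts and turns the pose as measured when the row begins, along the tool's axes as they then stand; what a row does not reach is not made up. A row lasts 1/10 s, in which the tool goes at most 50 mm and 8.59 degrees, less where a joint would pass 70% of its speed; a pose out of reach is approached as far as the arm can. A call is refused whole if a number of a shift passes 50 or a number of a turn 0.15, either way. A call with a gripper value outside its range is refused whole. The fingers move at their own pace and stop on an object; FORCE is the grip in N (left out, the last holds). Time passes only in rows, so rows that do not move let the fingers close, or fill a call up. It gives the time, the measured TCP pose, the force and the opening at its end, in the units of the state.
- robot.read_state(): the state, without advancing time (a new reading comes with each control period).
- robot.read_camera(name): name is "scene" or "top"; returns (picture, depth): 420x560x3 uint8, red, green, blue; 420x560 float32, m along the optical axis (not along the pixel's ray), 0 where there is no reading.
- robot.camera_info(name): a dict with "vertical_fov" (degrees; the focal length in pixels is half the picture's height over the tangent of half this angle, whatever the lens; pixels are square), "cx", "cy" (the principal point, pixels), "cam_to_world" (4x4, takes a point from camera to world coordinates). Camera axes: x right, y up, looking along -z (the intrinsics and any distortion apply to the point x, -y, -z); pixel columns grow to the right and rows downward; lengths in m; the calibration is good to about 2 mm. A picture is of the moment at which its call begins. camera_info takes no time and is no camera call.
- robot.close_job(): hands the job in, once; it reports no verdict.
The state is a dict: "t": time; "q": joint angles; "dq": joint speeds; "joint_torque": joint torques, N m; "tool_pos": TCP position; "orientation": TCP orientation; "force": force on the tool from outside, world axes, zero at the start; "wrist_torque": the same for the moment, N m; "opening": finger opening in m.
Only numpy, scipy, OpenCV 4.12 (cv2) and the standard library are available. Lean on these libraries where they do the work, as an engineer would, in place of code of your own. Each camera call takes 0.05 s, during which the arm holds its last target. There are 200 camera calls.

## Working session

There is one attempt and no reset: what is moved stays moved. The work goes in short steps, Python scripts to look and compute and a shell command to move; the robot and the scene stay as the last step left them, time stands still between calls to the robot, and variables do not carry over. Pictures are saved under pics/ and viewed, about 8 in all and at most 12, crops included, and the job is handed in when it is done.

```bash
mkdir -p pics; cat > h.py <<'E'
import numpy as np, cv2
from plant import robot
from scipy.spatial.transform import Rotation as R
def info(n):
    c=robot.camera_info(n); return c, 210/np.tan(np.radians(c['vertical_fov'])/2)
def snap(n,tag):
    p,d=robot.read_camera(n); np.savez(f'{tag}.npz',p=p,d=d); cv2.imwrite(f'pics/{tag}.png',p[:,:,::-1]); return p,d
def world(n,u,v,z):
    c,f=info(n); T=np.array(c['cam_to_world'])
    u,v,z=map(np.asarray,(u,v,z))
    P=np.stack([(u-c['cx'])/f*z,-(v-c['cy'])/f*z,-z],-1)
    return P@T[:3,:3].T+T[:3,3]
def cloud(n,d):
    v,u=np.mgrid[:420,:560]; return world(n,u,v,d)
def crop(tag,u0,v0,u1,v1,s):
    p=cv2.imread(f'pics/{tag}.png')[v0:v1,u0:u1]; cv2.imwrite(f'pics/{tag}_c{u0}.png',cv2.resize(p,None,fx=s,fy=s,interpolation=cv2.INTER_CUBIC))
E
python3 - <<'E'
from h import *
for n in('scene','top'):
    snap(n,n+'0'); c=robot.camera_info(n); print({k:(np.round(v,3).tolist() if k=='cam_to_world' else v) for k,v in c.items()})
a=[cv2.imread(f'pics/{n}0.png') for n in('scene','top')]
print(robot.read_state())
E
```

```text
{'vertical_fov': 53.53810138471064, 'cx': 280.96430894923975, 'cy': 202.14932792280013, 'cam_to_world': [[0.289, -0.699, 0.654, 1.21], [0.957, 0.213, -0.195, -0.206], [-0.003, 0.682, 0.731, 0.928], [0.0, 0.0, 0.0, 1.0]]}
{'vertical_fov': 47.057451151372184, 'cx': 274.0782121159729, 'cy': 213.20133725818224, 'cam_to_world': [[-0.017, 0.99, -0.139, 0.308], [-1.0, -0.016, 0.008, 0.007], [0.006, 0.139, 0.99, 1.572], [0.0, 0.0, 0.0, 1.0]]}
{'t': 0.1, 'q': array([ 1.12161966e+00,  1.31062124e-01,  1.48917139e+00,  2.98501751e-07,
        1.52303008e+00, -8.54017755e-02]), 'dq': array([ 0.00091712, -0.00170284, -0.00177005, -0.00178458,  0.00225399,
       -0.00076405]), 'joint_torque': array([ 1.16465344e-03, -5.61344039e+01, -4.93092942e+01,  7.70410616e-02,
        2.92628777e-02, -7.32028957e-05]), 'tool_pos': array([0.2132345 , 0.56027024, 0.21770586]), 'orientation': array([-5.68190728e-01, -3.08933371e+00,  2.53102015e-03]), 'force': array([ 0.34389831,  0.39419405, -0.28447963]), 'wrist_torque': array([ 0.00849509, -0.00636124,  0.04212278]), 'opening': 0.09341282156213668}
```

View pics/scene0.png

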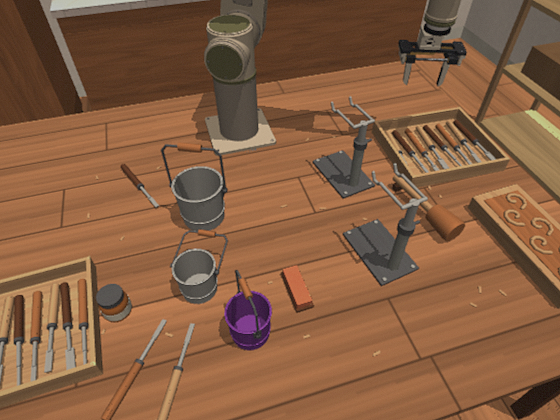

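View pics/top0.png

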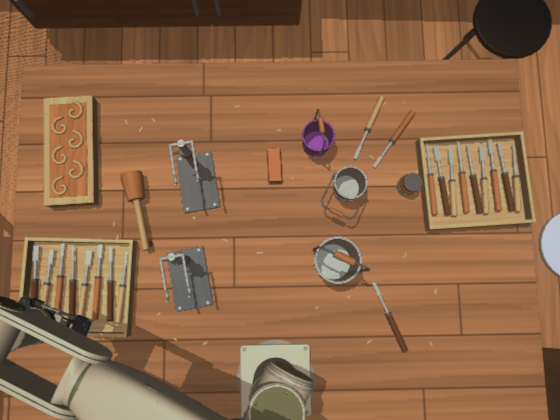

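Candidates:
- **Pails:** small steel at scene (195,275) / top (349,184), larger steel at scene (200,197) / top (337,260), and purple at scene (248,320) / top (318,137). I choose the small steel one.
- **Stands:** far at top (195,182) / scene (380,250), and near at top (188,280) / scene (345,175). I choose the far one.

Next is one close crop of both choices.

```bash
python3 - <<'E'
from h import *
t=cv2.imread('pics/top0.png'); s=cv2.imread('pics/scene0.png')
g=lambda a,u0,v0,u1,v1,k:cv2.resize(a[v0:v1,u0:u1],None,fx=k,fy=k,interpolation=cv2.INTER_CUBIC)
# each 100x75 *4 = 400x300
im=np.vstack([np.hstack([g(t,150,135,250,210,4),g(t,310,155,410,230,4)]),np.hstack([g(s,340,160,440,235,4),g(s,150,225,250,300,4)])])
cv2.imwrite('pics/close.png',im)
d=np.load('top0.npz')['d']; P=cloud('top',d)
ds=np.load('scene0.npz')['d']; Ps=cloud('scene',ds)
# pail cloud from both
for nm,Q in(('top',P),('scene',Ps)):
    m=(d if nm=='top' else ds)>0
    c=P[184,349]
    q=Q[m&(np.hypot(Q[...,0]-c[0],Q[...,1]-c[1])<.14)&(Q[...,2]>.015)&(Q[...,2]<.3)]
    r=q[(q[:,2]>.09)]
    print(nm,'pail',c.round(3),len(q),'zmax',q[:,2].max().round(3),'hi mean',r.mean(0).round(3),r.min(0).round(3),r.max(0).round(3))
    c=P[190,200]
    q=Q[m&(np.hypot(Q[...,0]-c[0],Q[...,1]-c[1])<.2)&(Q[...,2]>.002)&(Q[...,2]<.02)]
    print('plate',cv2.minAreaRect(q[:,:2].astype(np.float32)),q[:,2].mean())
    h=Q[m&(np.hypot(Q[...,0]-c[0],Q[...,1]-c[1])<.2)&(Q[...,2]>.2)]
    print('hook',len(h),h.min(0).round(3),h.max(0).round(3))
E
```

```text
top pail [ 0.621 -0.256  0.006] 886 zmax 0.2 hi mean [ 0.592 -0.223  0.101] [ 0.493 -0.3    0.09 ] [ 0.746 -0.148  0.2  ]
plate ((0.6082895398139954, 0.23149514198303223), (0.38813459873199463, 0.3973771333694458), 86.90966033935547) 0.006719969118388986
hook 382 [0.574 0.202 0.2  ] [0.704 0.288 0.265]
scene pail [ 0.621 -0.256  0.006] 2415 zmax 0.194 hi mean [ 0.603 -0.219  0.1  ] [ 0.49  -0.299  0.09 ] [ 0.748 -0.151  0.194]
plate ((0.6092770099639893, 0.23682689666748047), (0.3927558660507202, 0.3894408941268921), 46.79422378540039) 0.007844337210522974
hook 639 [0.575 0.201 0.2  ] [0.707 0.288 0.264]
```

View pics/close.png

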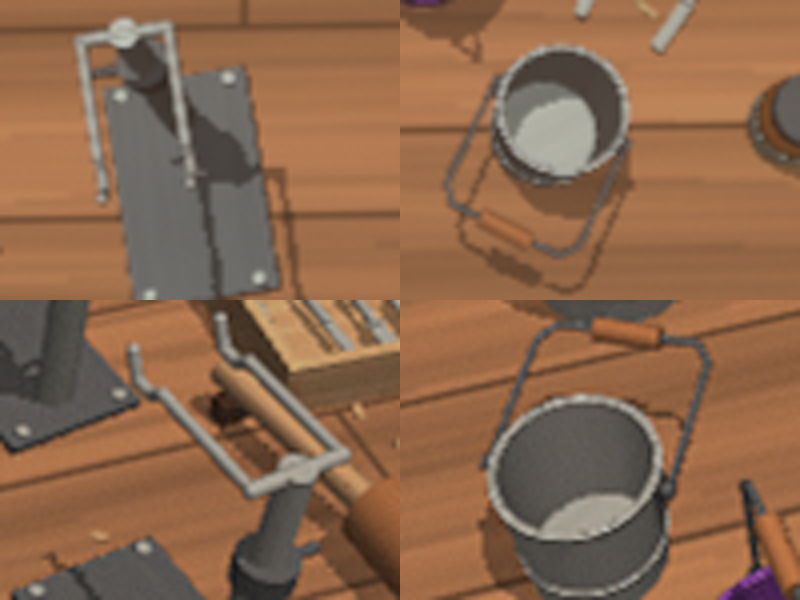

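The crops confirm both choices. The small steel pail's bail is folded toward the robot, its sleeve at crop (505,230), top pixel about (336,212). The far stand's prongs point toward −x, with tips at top px (176,184) and (197,181). Now I measure both.

```bash
python3 - <<'E'
from h import *
from scipy.optimize import least_squares
D={n:np.load(n+'0.npz') for n in('top','scene')}
Q=[];L=[];C=[]
for n in D:
    d=D[n]['d'];P=cloud(n,d);m=d>0
    Q.append(P[m]);L+= [n]*m.sum();C.append(D[n]['p'][m])
L=np.array(L);Q=np.vstack(Q);C=np.vstack(C).astype(int)
for n in D:
    q=Q[L==n]
    # rim
    c=np.array([.625,-.257])
    r=q[(np.abs(q[:,2]-.098)<.006)&(np.hypot(*(q[:,:2]-c).T)<.065)]
    f=least_squares(lambda x:np.hypot(r[:,0]-x[0],r[:,1]-x[1])-x[2],[*c,.05],loss='soft_l1',f_scale=.002)
    print(n,'rim',f.x.round(4),len(r))
    c=f.x[:2]
    rr=np.hypot(*(q[:,:2]-c).T)
    b=q[(rr>.058)&(rr<.135)&(q[:,2]>.05)&(q[:,2]<.15)&(q[:,1]>c[1]-.09)&(q[:,0]<c[0]+.02)]
    k=rr[(rr>.058)&(rr<.135)&(q[:,2]>.05)&(q[:,2]<.15)&(q[:,1]>c[1]-.09)&(q[:,0]<c[0]+.02)]
    print(' bail',len(b),b.min(0).round(3),b.max(0).round(3))
    # sleeve = orange
    CC=C[L==n]; sl=(CC[:,0]>CC[:,2]*1.6)&(rr>.075)&(rr<.13)&(q[:,2]>.06)&(q[:,2]<.14)&(q[:,0]<c[0])
    s=q[sl]; sm=np.median(s,0); u,_,vt=np.linalg.svd(s-s.mean(0),full_matrices=False)
    print(' sleeve',len(s),s.mean(0).round(4),sm.round(4),'axis',vt[0].round(3),'ext',np.ptp((s-s.mean(0))@vt[0]).round(3),'zr',s[:,2].min(),s[:,2].max())
    v=c-s.mean(0)[:2]; print(' yaw from centre',np.arctan2(v[1],v[0]),'len',np.hypot(*v))
    h=q[(np.abs(q[:,0]-.64)<.1)&(q[:,1]>.19)&(q[:,1]<.31)&(q[:,2]>.2)&(q[:,2]<.29)]
    np.save(f'hook_{n}.npy',h)
    # rotate
    for lab,lo,hi in(('A',.19,.245),('B',.245,.31)):
        pass
    p=h[h[:,0]<.68]
    def res(x):
        l=-(p[:,0])*np.sin(x[0])+p[:,1]*np.cos(x[0])
        return np.minimum(abs(l-x[1]-.031),abs(l-x[1]+.031))
    best=min((least_squares(res,[a,b],loss='soft_l1',f_scale=.003) for a in np.arange(-.5,.51,.1) for b in np.arange(-.1,.5,.02)),key=lambda o:o.cost)
    a,b=best.x; print(' hook yaw',a,'off',b,'cost',best.cost,len(p))
    xs=h[:,0]*np.cos(a)+h[:,1]*np.sin(a); ys=-h[:,0]*np.sin(a)+h[:,1]*np.cos(a)-b
    for lo in np.arange(xs.min(),xs.max(),.006):
        o=[round(lo,3)]
        for sg in(1,-1):
            k=(xs>=lo)&(xs<lo+.006)&(abs(ys-sg*.031)<.012)
            o.append((k.sum(),h[k,2].max().round(4),np.median(h[k,2]).round(4)) if k.sum() else None)
        print('  ',o)
E
```

```text
top rim [ 0.6074 -0.2456  0.0492] 150
 bail 199 [ 0.493 -0.3    0.086] [ 0.625 -0.152  0.111]
 sleeve 91 [ 0.5177 -0.2025  0.1012] [ 0.5146 -0.1997  0.1018] axis [-0.411 -0.911 -0.022] ext 0.114 zr 0.08825613252619058 0.11122742936907759
 yaw from centre -0.44791258219000774 len 0.09951799773651612
 hook yaw 0.1599724654266008 off 0.1395449192330547 cost 0.000458858950383708 208
   [np.float64(0.607), (np.int64(5), np.float64(0.2641), np.float64(0.2631)), (np.int64(7), np.float64(0.2652), np.float64(0.261))]
   [np.float64(0.613), (np.int64(3), np.float64(0.264), np.float64(0.259)), (np.int64(4), np.float64(0.261), np.float64(0.2576))]
   [np.float64(0.619), (np.int64(6), np.float64(0.2519), np.float64(0.2496)), (np.int64(6), np.float64(0.2502), np.float64(0.2483))]
   [np.float64(0.625), (np.int64(6), np.float64(0.25), np.float64(0.2473)), (np.int64(4), np.float64(0.254), np.float64(0.2503))]
   [np.float64(0.631), (np.int64(8), np.float64(0.2545), np.float64(0.2503)), (np.int64(9), np.float64(0.2569), np.float64(0.2485))]
   [np.float64(0.637), (np.int64(7), np.float64(0.2596), np.
[... 4613 characters left out ...]
 [np.float64(0.702), (np.int64(9), np.float64(0.2554), np.float64(0.2549)), (np.int64(10), np.float64(0.2579), np.float64(0.2543))]
   [np.float64(0.708), (np.int64(8), np.float64(0.2563), np.float64(0.255)), (np.int64(7), np.float64(0.2562), np.float64(0.2554))]
   [np.float64(0.714), (np.int64(8), np.float64(0.2578), np.float64(0.255)), (np.int64(11), np.float64(0.2575), np.float64(0.2557))]
   [np.float64(0.72), (np.int64(14), np.float64(0.2578), np.float64(0.2559)), (np.int64(16), np.float64(0.2586), np.float64(0.2561))]
   [np.float64(0.726), (np.int64(16), np.float64(0.2581), np.float64(0.2543)), (np.int64(17), np.float64(0.2585), np.float64(0.2541))]
   [np.float64(0.732), None, None]
```

```bash
python3 - <<'E'
from h import *
ps=-.45; c=np.array([.608,-.246])
for n in('top','scene'):
    z=np.load(n+'0.npz');d=z['d'];P=cloud(n,d)[d>0]
    q=P[:,:2]-c; x=q@[np.cos(ps),np.sin(ps)]; y=q@[-np.sin(ps),np.cos(ps)]
    k=(x>-.24)&(x<-.1)&(abs(y)<.06)&(P[:,2]>.12)&(P[:,2]<.5)
    print(n,'near body region',k.sum()); 
    if k.sum():
        for zz in np.arange(.12,.3,.02):
            j=k&(abs(P[:,2]-zz)<.01)
            if j.any(): print(round(zz,2),j.sum(),'x',x[j].min().round(3),x[j].max().round(3),'y',y[j].min().round(3),y[j].max().round(3))
    b=P[(np.hypot(P[:,0]-.37,P[:,1]+.2)<.15)&(P[:,2]>.12)&(P[:,2]<.5)]
    print('big bail',b.min(0).round(3),b.max(0).round(3))
    w=P[(P[:,2]>.2)&(P[:,2]<.5)&(P[:,0]>.25)&(P[:,0]<.5)&(P[:,1]>.12)&(P[:,1]<.4)]
    if len(w): print('near stand',w.min(0).round(3),w.max(0).round(3))
    # pail bail refined: wire points outside rim in pail frame, z .08-.12
    k=(x<-.06)&(x>-.12)&(abs(y)<.065)&(P[:,2]>.07)&(P[:,2]<.125)
    s=k&(abs(y)<.019)&(x<-.085); print('sleeve pts',s.sum(),'x',x[s].min().round(4),x[s].max().round(4),np.median(x[s]).round(4),'z',np.percentile(P[s,2],[10,50,90]).round(4))
    A=np.polyfit(y[k&(x<-.085)&(abs(y)<.045)],x[k&(x<-.085)&(abs(y)<.045)],1); print('crown slope',A, 'y range',y[k].min(),y[k].max())
E
```

```text
top near body region 142
0.12 14 x -0.237 -0.176 y -0.058 0.021
0.14 74 x -0.239 -0.17 y -0.059 0.012
0.24 2 x -0.24 -0.239 y 0.017 0.022
0.26 37 x -0.239 -0.229 y -0.06 0.009
0.28 15 x -0.24 -0.232 y -0.06 -0.032
big bail [ 0.298 -0.265  0.12 ] [ 0.435 -0.12   0.277]
near stand [0.256 0.225 0.202] [0.389 0.313 0.253]
sleeve pts 62 x -0.1129 -0.0975 -0.1057 z [0.0984 0.1026 0.1069]
crown slope [ 0.02194462 -0.1054329 ] y range -0.057441429309733304 0.06076294294378975
scene near body region 347
0.12 81 x -0.24 -0.173 y -0.06 0.021
0.14 99 x -0.24 -0.17 y -0.059 0.021
0.16 9 x -0.24 -0.237 y 0.015 0.021
0.18 11 x -0.24 -0.237 y 0.017 0.022
0.2 9 x -0.24 -0.237 y 0.016 0.021
0.22 7 x -0.239 -0.237 y 0.018 0.02
0.24 12 x -0.24 -0.236 y 0.012 0.022
0.26 109 x -0.24 -0.227 y -0.06 0.014
0.28 10 x -0.239 -0.236 y -0.058 -0.029
big bail [ 0.294 -0.268  0.12 ] [ 0.437 -0.12   0.272]
near stand [0.256 0.223 0.2  ] [0.391 0.31  0.251]
sleeve pts 92 x -0.115 -0.0965 -0.1013 z [0.0952 0.1007 0.1039]
crown slope [ 0.02256138 -0.10283994] y range -0.057516480094189935 0.05986088079929085
```

```bash
cat >> h.py <<'E'
def rem(target_tcp, yaw, tilt_fix=True):
    """remaining shift (mm) and twist in tool axes to reach TCP target with tool down, tool-y at yaw"""
    s=robot.read_state(); Rm=R.from_rotvec(s['orientation']).as_matrix()
    best=None
    for y in(yaw,yaw+np.pi):
        ty=np.array([np.cos(y),np.sin(y),0]); tz=np.array([0,0,-1.]); Rt=np.column_stack([np.cross(ty,tz),ty,tz])
        w=R.from_matrix(Rm.T@Rt).as_rotvec()
        if best is None or np.linalg.norm(w)<np.linalg.norm(best): best=w
    d=Rm.T@(np.array(target_tcp)-s['tool_pos'])*1000
    print('t',round(s['t'],2),'tcp',s['tool_pos'].round(4),'d',d.round(1),'tw',best.round(3),'F',s['force'].round(2),'M',s['wrist_torque'].round(2),'op',round(s['opening'],4),'q',s['q'].round(2))
E
python3 -m pendant '[{"translation":[0,0,-45],"twist":[0,0,0],"grip":-0.15},{"translation":[0,0,-45],"twist":[0,0,0],"grip":-0.15},{"translation":[0,0,-45],"twist":[0,0,0],"grip":-0.15},{"translation":[0,0,-45],"twist":[0,0,0],"grip":-0.15},{"translation":[-45,-4,0],"twist":[0,0,0.08],"grip":-0.15},{"translation":[-45,-4,0],"twist":[0,0,0.08],"grip":-0.15},{"translation":[-45,-4,0],"twist":[0,0,0.08],"grip":-0.15},{"translation":[-45,-4,0],"twist":[0,0,0.08],"grip":-0.15},{"translation":[-45,-4,0],"twist":[0,0,0.08],"grip":-0.15},{"translation":[-45,-4,0],"twist":[0,0,0.08],"grip":-0.15}]' 15
python3 -c "
from h import *
rem([.514,-.198,.2],-.47)"
```

```text
t: 1.1
tool_pos: [0.4275, 0.3938, 0.3977]
orientation: [-1.293, -2.861, 0.022]
force: [-0.9, -0.2, -0.2]
opening: 0.0398
t 1.1 tcp [0.4275 0.3938 0.3977] d [-500.6 -323.4  204.1] tw [-0.009  0.012  1.192] F [-0.88 -0.15 -0.16] M [-0.07 -0.03 -0.05] op 0.0398 q [ 0.66  0.09  1.2  -0.01  1.86 -0.06]
```

```bash
python3 -m pendant '[{"translation":[-45,-4,0],"twist":[0,0,0.085],"grip":-0.15},{"translation":[-45,-4,0],"twist":[0,0,0.085],"grip":-0.15},{"translation":[-45,-4,0],"twist":[0,0,0.085],"grip":-0.15},{"translation":[-45,-4,0],"twist":[0,0,0.085],"grip":-0.15},{"translation":[-45,-4,0],"twist":[0,0,0.085],"grip":-0.15},{"translation":[-45,-4,0],"twist":[0,0,0.085],"grip":-0.15},{"translation":[-45,-4,0],"twist":[0,0,0.085],"grip":-0.15},{"translation":[-45,-4,0],"twist":[0,0,0.085],"grip":-0.15},{"translation":[-45,-4,0],"twist":[0,0,0.085],"grip":-0.15},{"translation":[-45,-4,0],"twist":[0,0,0.085],"grip":-0.15}]'
python3 -c "
from h import *
rem([.514,-.198,.2],-.47)"
```

```text
t: 2.1
tool_pos: [0.5327, -0.0498, 0.3941]
orientation: [-2.395, -2.03, 0.038]
force: [1.3, -0.1, 0.5]
opening: 0.0399
t 2.1 tcp [ 0.5327 -0.0498  0.3941] d [-145.8    9.2  196.5] tw [-0.014  0.02   0.305] F [ 1.31 -0.09  0.49] M [-0.08  0.07 -0.01] op 0.0399 q [-0.18 -0.03  1.34 -0.02  1.85 -0.02]
```

```bash
python3 -m pendant '[{"translation":[-36,8,0],"twist":[-0.003,0.005,0.076],"grip":-0.15},{"translation":[-36,8,0],"twist":[-0.003,0.005,0.076],"grip":-0.15},{"translation":[-36,8,0],"twist":[-0.003,0.005,0.076],"grip":-0.15},{"translation":[-35,8,0],"twist":[-0.003,0.005,0.076],"grip":-0.15},{"translation":[0,0,0],"twist":[0,0,0],"grip":-0.15},{"translation":[0,0,40],"twist":[0,0,0],"grip":-0.15},{"translation":[0,0,40],"twist":[0,0,0],"grip":-0.15},{"translation":[0,0,40],"twist":[0,0,0],"grip":-0.15},{"translation":[0,0,40],"twist":[0,0,0],"grip":-0.15},{"translation":[0,0,0],"twist":[0,0,0],"grip":-0.15}]'
python3 - <<'E'
from h import *
rem([.514,-.198,.076],-.47)
s,_=snap('scene','s1'); t,_=snap('top','t1')
g=lambda a,u0,v0,u1,v1,k:cv2.resize(a[v0:v1,u0:u1,::-1],None,fx=k,fy=k,interpolation=cv2.INTER_CUBIC)
cv2.imwrite('pics/c1.png',np.hstack([g(s,130,180,250,300,3.3),g(t,280,140,400,260,3.3)]))
E
```

```text
t: 3.1
tool_pos: [0.5188, -0.2056, 0.2271]
orientation: [-2.69, -1.614, 0.005]
force: [-0.2, 0.3, -1.1]
opening: 0.0394
t 3.1 tcp [ 0.5188 -0.2056  0.2271] d [  4.5  -6.9 151.2] tw [-0.005  0.    -0.02 ] F [-0.24  0.27 -1.13] M [-0.01  0.15  0.03] op 0.0394 q [-0.47  0.02  1.59 -0.    1.54  0.02]
```

View pics/c1.png

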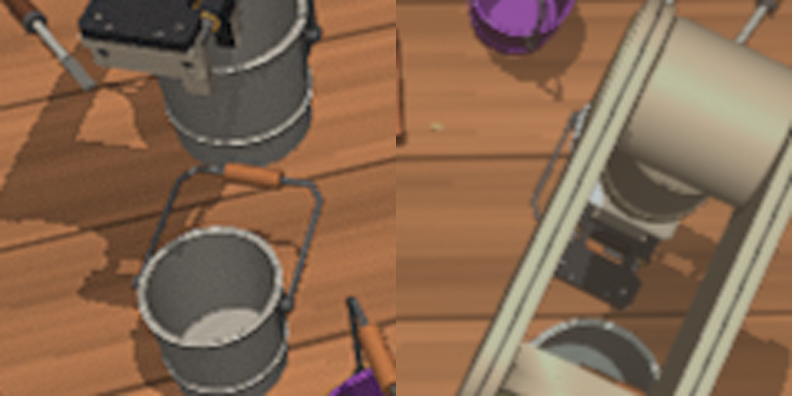

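```bash
python3 -m pendant '[{"translation":[4.5,-7,10],"twist":[0,0,-0.02],"grip":-0.15},{"translation":[0,0,30],"twist":[0,0,0],"grip":-0.15},{"translation":[0,0,30],"twist":[0,0,0],"grip":-0.15},{"translation":[0,0,20],"twist":[0,0,0],"grip":-0.15},{"translation":[0,0,10],"twist":[0,0,0],"grip":-0.15},{"translation":[0,0,0],"twist":[0,0,0],"grip":-0.15},{"translation":[0,0,0],"twist":[0,0,0],"grip":-0.15},{"translation":[0,0,0],"twist":[0,0,0],"grip":-0.15},{"translation":[0,0,0],"twist":[0,0,0],"grip":-0.15},{"translation":[0,0,0],"twist":[0,0,0],"grip":-0.15}]'
python3 - <<'E'
from h import *
rem([.514,-.198,.076],-.47)
s,d=snap('scene','s2')
P=cloud('scene',d); k=(d>0)&(np.hypot(P[...,0]-.37,P[...,1]+.2)<.09)&(P[...,2]>.2)
print(np.histogram(P[k][:,2],bins=np.arange(.2,.7,.03)))
g=lambda a,u0,v0,u1,v1,k:cv2.resize(a[v0:v1,u0:u1,::-1],None,fx=k,fy=k,interpolation=cv2.INTER_CUBIC)
cv2.imwrite('pics/c2.png',g(s,100,80,300,300,2.7))
E
```

```text
t: 4.2
tool_pos: [0.535, -0.2056, 0.1621]
orientation: [2.641, 1.629, 0.038]
force: [0.4, -0.0, 0.3]
opening: 0.0396
t 4.2 tcp [ 0.535  -0.2056  0.1621] d [ -2.7 -26.1  85. ] tw [ 0.045 -0.001  0.005] F [ 0.38 -0.01  0.28] M [-0.08  0.14  0.01] op 0.0396 q [-0.46  0.05  1.68  0.    1.37  0.01]
(array([ 45,  58,  17,   0,   0,   0,   0,   0,   0,   0, 123, 623, 861,
       776,   0,   0]), array([0.2 , 0.23, 0.26, 0.29, 0.32, 0.35, 0.38, 0.41, 0.44, 0.47, 0.5 ,
       0.53, 0.56, 0.59, 0.62, 0.65, 0.68]))
```

View pics/c2.png

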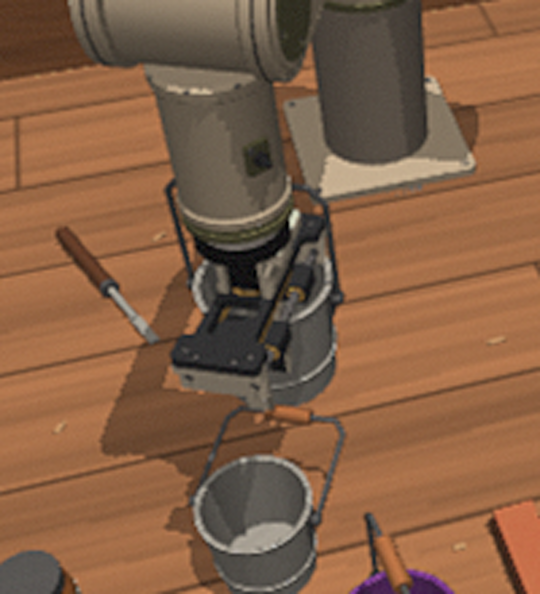

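The view shows the gripper just short of the pail, its finger at crop (262,390) over the sleeve at (290,412). It drifted outward rather than going straight down. I'll check whether that is drift or contact.

```bash
python3 -c "
from h import *
s=robot.read_state();print(s['joint_torque'].round(1),s['dq'].round(3))"
python3 -m pendant '[{"translation":[0,0,0],"twist":[0,0,0],"grip":-0.15},{"translation":[0,0,0],"twist":[0,0,0],"grip":-0.15},{"translation":[0,0,0],"twist":[0,0,0],"grip":-0.15},{"translation":[0,0,0],"twist":[0,0,0],"grip":-0.15},{"translation":[0,0,0],"twist":[0,0,0],"grip":-0.15},{"translation":[0,0,0],"twist":[0,0,0],"grip":-0.15},{"translation":[0,0,0],"twist":[0,0,0],"grip":-0.15},{"translation":[0,0,0],"twist":[0,0,0],"grip":-0.15},{"translation":[0,0,0],"twist":[0,0,0],"grip":-0.15},{"translation":[0,0,0],"twist":[0,0,0],"grip":-0.15}]'
python3 -c "
from h import *
rem([.514,-.198,.076],-.47)
s=robot.read_state();print(s['joint_torque'].round(1),s['dq'].round(3))"
```

```text
[  0.  -49.9 -47.4   0.1  -0.2   0. ] [-0.002  0.004  0.007 -0.001 -0.005 -0.002]
t: 5.25
tool_pos: [0.5347, -0.2056, 0.1619]
orientation: [2.642, 1.629, 0.037]
force: [0.3, -0.8, -0.6]
opening: 0.0393
t 5.25 tcp [ 0.5347 -0.2056  0.1619] d [ -2.6 -25.7  84.8] tw [ 0.045 -0.001  0.005] F [ 0.35 -0.83 -0.61] M [ 0.    0.13 -0.02] op 0.0393 q [-0.46  0.05  1.68  0.    1.37  0.01]
[ -0.  -50.7 -48.4   0.1  -0.3   0. ] [ 0.     0.     0.     0.     0.001 -0.   ]
```

```bash
python3 -m pendant '[{"translation":[-1,-6,3],"twist":[0.012,0,0],"grip":-0.15},{"translation":[-1,-6,3],"twist":[0.012,0,0],"grip":-0.15},{"translation":[-1,-6,3],"twist":[0.012,0,0],"grip":-0.15},{"translation":[0,-6,3],"twist":[0.012,0,0],"grip":-0.15},{"translation":[0,-2,3],"twist":[0,0,0],"grip":-0.15},{"translation":[0,0,5],"twist":[0,0,0],"grip":-0.15},{"translation":[0,0,5],"twist":[0,0,0],"grip":-0.15},{"translation":[0,0,5],"twist":[0,0,0],"grip":-0.15},{"translation":[0,0,5],"twist":[0,0,0],"grip":-0.15},{"translation":[0,0,0],"twist":[0,0,0],"grip":-0.15}]'
python3 -c "
from h import *
rem([.514,-.198,.076],-.47)"
```

```text
t: 6.25
tool_pos: [0.5074, -0.1955, 0.1223]
orientation: [-2.667, -1.645, 0.007]
force: [0.1, 0.0, 0.2]
opening: 0.0392
t 6.25 tcp [ 0.5074 -0.1955  0.1223] d [ 0.7  7.4 46.2] tw [-0.009 -0.001  0.005] F [0.11 0.01 0.16] M [-0.11  0.06  0.01] op 0.0392 q [-0.46  0.05  1.75  0.    1.35  0.  ]
```

```bash
python3 -m pendant '[{"translation":[0,3,3],"twist":[-0.004,0,0],"grip":-0.15},{"translation":[0,3,5],"twist":[-0.004,0,0],"grip":-0.15},{"translation":[0,0,5],"twist":[0,0,0],"grip":-0.15},{"translation":[0,0,5],"twist":[0,0,0],"grip":-0.15},{"translation":[0,0,5],"twist":[0,0,0],"grip":-0.15},{"translation":[0,0,5],"twist":[0,0,0],"grip":-0.15},{"translation":[0,0,4],"twist":[0,0,0],"grip":-0.15},{"translation":[0,0,4],"twist":[0,0,0],"grip":-0.15},{"translation":[0,0,2],"twist":[0,0,0],"grip":-0.15},{"translation":[0,0,0],"twist":[0,0,0],"grip":-0.15}]'
python3 - <<'E'
from h import *
rem([.514,-.198,.076],-.47)
s,d=snap('scene','s3')
g=lambda a,u0,v0,u1,v1,k:cv2.resize(a[v0:v1,u0:u1,::-1],None,fx=k,fy=k,interpolation=cv2.INTER_CUBIC)
cv2.imwrite('pics/c3.png',g(s,140,180,260,300,4.5))
E
```

```text
t: 7.25
tool_pos: [0.5133, -0.1984, 0.0806]
orientation: [-2.673, -1.649, -0.001]
force: [0.1, -0.1, 0.1]
opening: 0.0395
t 7.25 tcp [ 0.5133 -0.1984  0.0806] d [0.7 0.4 4.6] tw [-0.    -0.001  0.005] F [ 0.15 -0.11  0.09] M [-0.06  0.06  0.  ] op 0.0395 q [-0.46  0.11  1.77  0.    1.26  0.  ]
```

View pics/c3.png

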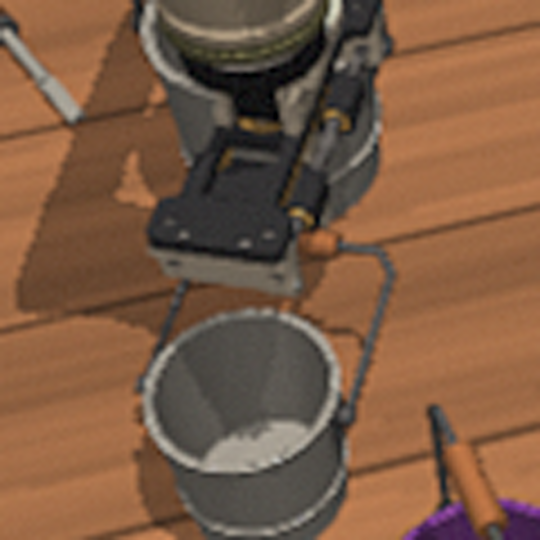

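The fingers straddle the sleeve: its right end shows at crop (335,243) beside the finger, and the pail is untouched. I go down 4 mm and close.

```bash
python3 -m pendant '[{"translation":[0.5,0,2],"twist":[0,0,0.005],"grip":-0.15},{"translation":[0,0,2],"twist":[0,0,0],"grip":-0.15},{"translation":[0,0,0],"twist":[0,0,0],"grip":-0.4},{"translation":[0,0,0],"twist":[0,0,0],"grip":-0.55},{"translation":[0,0,0],"twist":[0,0,0],"grip":-0.65},{"translation":[0,0,0],"twist":[0,0,0],"grip":-1},{"translation":[0,0,0],"twist":[0,0,0],"grip":-1},{"translation":[0,0,0],"twist":[0,0,0],"grip":-1},{"translation":[0,0,0],"twist":[0,0,0],"grip":-1},{"translation":[0,0,0],"twist":[0,0,0],"grip":-1}]' 15
python3 -c "
from h import *
rem([.514,-.198,.076],-.47)"
```

```text
t: 8.3
tool_pos: [0.5131, -0.1977, 0.0767]
orientation: [-2.677, -1.641, 0.0]
force: [-0.8, 0.5, -0.4]
opening: 0.0154
t 8.3 tcp [ 0.5131 -0.1977  0.0767] d [0.1 0.9 0.7] tw [-0.001 -0.001 -0.001] F [-0.76  0.51 -0.4 ] M [0.02 0.29 0.02] op 0.0154 q [-0.46  0.11  1.78  0.    1.26  0.01]
```

Sleeve gripped (15.4 mm). I lower the grip force so the sleeve can slip along the pads rather than lift the pail, then follow the arc in steps.

```bash
python3 -m pendant '[{"translation":[0,0.5,-5.2],"twist":[0,0,0],"grip":-1},{"translation":[0,0.8,-5.2],"twist":[0,0,0],"grip":-1},{"translation":[0,1,-5.1],"twist":[0,0,0],"grip":-1},{"translation":[0,1.3,-5.1],"twist":[0,0,0],"grip":-1},{"translation":[0,1.5,-5],"twist":[0,0,0],"grip":-1},{"translation":[0,1.8,-4.9],"twist":[0,0,0],"grip":-1},{"translation":[0,2,-4.8],"twist":[0,0,0],"grip":-1},{"translation":[0,2.3,-4.7],"twist":[0,0,0],"grip":-1},{"translation":[0,2.5,-4.6],"twist":[0,0,0],"grip":-1},{"translation":[0,0,0],"twist":[0,0,0],"grip":-1}]' 5
cat >> h.py <<'E'
def arc(G0=(.5131,-.1977,.0957),th0=1.50,ps=-.47):
    s=robot.read_state(); Rm=R.from_rotvec(s['orientation']).as_matrix(); g=s['tool_pos']-.019*Rm[:,2]
    d=g-np.array(G0); x=d[0]*np.cos(ps)+d[1]*np.sin(ps); y=-d[0]*np.sin(ps)+d[1]*np.cos(ps)
    px=-.105*np.sin(th0)+x; pz=.105*np.cos(th0)+d[2]
    print('pivot-rel x %.4f z %.4f y %.4f  r %.4f th %.3f'%(px,pz,y,np.hypot(px,pz),np.arctan2(-px,pz)))
E
python3 -c "
from h import *
arc(); rem([.514,-.198,.076],-.47)"
```

```text
t: 9.3
tool_pos: [0.5284, -0.2055, 0.1271]
orientation: [2.676, 1.641, 0.004]
force: [-0.8, 0.5, 1.0]
opening: 0.0159
pivot-rel x -0.0877 z 0.0578 y -0.0001  r 0.1050 th 0.988
t 9.3 tcp [ 0.5284 -0.2055  0.1271] d [  0.2 -16.4  51. ] tw [ 0.004 -0.001 -0.001] F [-0.77  0.53  0.95] M [-0.    0.14  0.  ] op 0.0159 q [-0.46  0.1   1.69  0.    1.35  0.01]
```

```bash
python3 -m pendant '[{"translation":[0,3.3,-4.7],"twist":[0,0,0],"grip":-1},{"translation":[0,3.5,-4.4],"twist":[0,0,0],"grip":-1},{"translation":[0,3.8,-4.3],"twist":[0,0,0],"grip":-1},{"translation":[0,4,-4],"twist":[0,0,0],"grip":-1},{"translation":[0,4.1,-3.9],"twist":[0,0,0],"grip":-1},{"translation":[0,4.4,-3.7],"twist":[0,0,0],"grip":-1},{"translation":[0,4.5,-3.4],"twist":[0,0,0],"grip":-1},{"translation":[0,4.7,-3],"twist":[0,0,0],"grip":-1},{"translation":[0,0,0],"twist":[0,0,0],"grip":-1},{"translation":[0,0,0],"twist":[0,0,0],"grip":-1}]'
python3 -c "
from h import *
arc(); rem([.514,-.198,.076],-.47)"
```

```text
t: 10.3
tool_pos: [0.5592, -0.2213, 0.1601]
orientation: [2.678, 1.641, 0.002]
force: [-1.1, 0.3, -0.3]
opening: 0.0158
pivot-rel x -0.0530 z 0.0909 y -0.0002  r 0.1052 th 0.528
t 10.3 tcp [ 0.5592 -0.2213  0.1601] d [  0.2 -51.   84.1] tw [ 0.001 -0.001 -0.001] F [-1.14  0.29 -0.34] M [-0.06  0.1  -0.01] op 0.0158 q [-0.46  0.17  1.56  0.    1.42  0.01]
```

```bash
python3 -m pendant '[{"translation":[0,5.5,-2.9],"twist":[0,0,0],"grip":-1},{"translation":[0,5.5,-2.6],"twist":[0,0,0],"grip":-1},{"translation":[0,5.7,-2.3],"twist":[0,0,0],"grip":-1},{"translation":[0,5.9,-2],"twist":[0,0,0],"grip":-1},{"translation":[0,5.9,-1.6],"twist":[0,0,0],"grip":-1},{"translation":[0,6.1,-1.2],"twist":[0,0,0],"grip":-1},{"translation":[0,6.1,-0.8],"twist":[0,0,0],"grip":-1},{"translation":[0,6.1,-0.3],"twist":[0,0,0],"grip":-1},{"translation":[0,0,0],"twist":[0,0,0],"grip":-1},{"translation":[0,0,0],"twist":[0,0,0],"grip":-1}]'
python3 - <<'E'
from h import *
arc(); rem([.514,-.198,.076],-.47)
s,d=snap('scene','s4')
P=cloud('scene',d)[d>0]
c=np.array([.608,-.246])
for n,Q in(('scene',P),):
    r=Q[(np.abs(Q[:,2]-.098)<.006)&(np.hypot(*(Q[:,:2]-c).T)<.065)]
    from scipy.optimize import least_squares
    f=least_squares(lambda x:np.hypot(r[:,0]-x[0],r[:,1]-x[1])-x[2],[*c,.05],loss='soft_l1',f_scale=.002); print('rim',f.x.round(4),len(r),r[:,2].max())
g=lambda a,u0,v0,u1,v1,k:cv2.resize(a[v0:v1,u0:u1,::-1],None,fx=k,fy=k,interpolation=cv2.INTER_CUBIC)
cv2.imwrite('pics/c4.png',g(s,140,180,260,300,4.5))
E
```

```text
t: 11.3
tool_pos: [0.6042, -0.2441, 0.1741]
orientation: [-2.678, -1.641, -0.001]
force: [0.5, -0.7, -0.7]
opening: 0.0159
pivot-rel x -0.0025 z 0.1048 y -0.0002  r 0.1048 th 0.024
t 11.3 tcp [ 0.6042 -0.2441  0.1741] d [ 1.000e-01 -1.012e+02  9.810e+01] tw [-0.001 -0.001 -0.001] F [ 0.48 -0.66 -0.73] M [-0.02  0.17 -0.02] op 0.0159 q [-0.46  0.29  1.39  0.    1.46  0.01]
rim [ 0.6075 -0.2459  0.0489] 311 0.10368716327982841
```

View pics/c4.png

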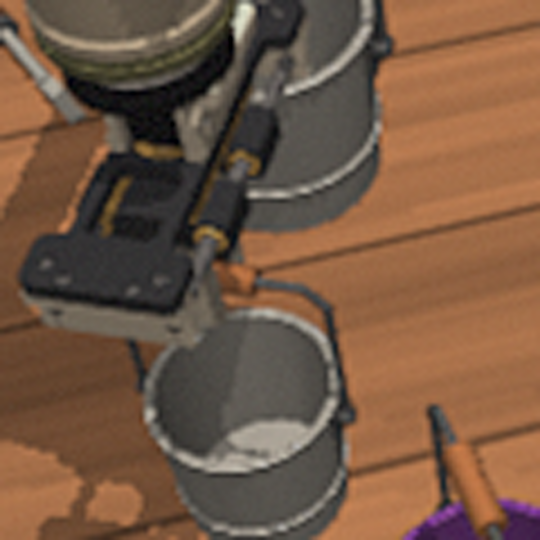

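Bail upright (angle about 0.02), and the pail hasn't moved: rim centre still (0.6075, −0.2459). I centre over it, firm the grip, then lift.

```bash
python3 -m pendant '[{"translation":[0,1.5,0],"twist":[0,0,0],"grip":-1},{"translation":[0,1.3,0],"twist":[0,0,0],"grip":-1},{"translation":[0,0,0],"twist":[0,0,0],"grip":-1},{"translation":[0,0,0],"twist":[0,0,0],"grip":-1},{"translation":[0,0,0],"twist":[0,0,0],"grip":-1},{"translation":[0,0,0],"twist":[0,0,0],"grip":-1},{"translation":[0,0,0],"twist":[0,0,0],"grip":-1},{"translation":[0,0,0],"twist":[0,0,0],"grip":-1},{"translation":[0,0,0],"twist":[0,0,0],"grip":-1},{"translation":[0,0,0],"twist":[0,0,0],"grip":-1}]' 30
python3 -c "
from h import *
arc(); rem([.514,-.198,.076],-.47)"
python3 -m pendant '[{"translation":[0,0,-1],"twist":[0,0,0],"grip":-1},{"translation":[0,0,-2],"twist":[0,0,0],"grip":-1},{"translation":[0,0,-3],"twist":[0,0,0],"grip":-1},{"translation":[0,0,-4],"twist":[0,0,0],"grip":-1},{"translation":[0,0,-5],"twist":[0,0,0],"grip":-1},{"translation":[0,0,-5],"twist":[0,0,0],"grip":-1},{"translation":[0,0,-5],"twist":[0,0,0],"grip":-1},{"translation":[0,0,-4],"twist":[0,0,0],"grip":-1},{"translation":[0,0,-2],"twist":[0,0,0],"grip":-1},{"translation":[0,0,0],"twist":[0,0,0],"grip":-1}]'
python3 -c "
from h import *
arc(); rem([.514,-.198,.076],-.47)"
```

```text
t: 12.35
tool_pos: [0.6064, -0.2452, 0.1741]
orientation: [-2.678, -1.642, -0.001]
force: [0.8, -0.4, -2.1]
opening: 0.015
pivot-rel x -0.0000 z 0.1048 y -0.0001  r 0.1048 th 0.000
t 12.35 tcp [ 0.6064 -0.2452  0.1741] d [ 1.000e-01 -1.037e+02  9.810e+01] tw [-0.    -0.001 -0.001] F [ 0.8  -0.41 -2.09] M [-0.13  0.09 -0.04] op 0.015 q [-0.46  0.3   1.38  0.    1.47  0.01]
t: 13.35
tool_pos: [0.6054, -0.2448, 0.2064]
orientation: [-2.675, -1.64, 0.002]
force: [-0.5, 0.3, -5.1]
opening: 0.0154
pivot-rel x -0.0010 z 0.1371 y -0.0002  r 0.1371 th 0.008
t 13.35 tcp [ 0.6054 -0.2448  0.2064] d [   0.2 -102.2  130.7] tw [-0.004 -0.001 -0.001] F [-0.53  0.29 -5.09] M [-0.08  0.13 -0.01] op 0.0154 q [-0.46  0.28  1.34  0.    1.53  0.01]
```

Pail lifted, showing about 5 N. Now I carry it toward a pre-approach point about 120 mm on the stand's −x side.

```bash
python3 -m pendant '[{"translation":[0,0,-7],"twist":[0,0,0],"grip":-1},{"translation":[2,-1,-7],"twist":[0,0,-0.01],"grip":-1},{"translation":[5,-3,-7],"twist":[0,0,-0.02],"grip":-1},{"translation":[8,-5,-7],"twist":[0,0,-0.02],"grip":-1},{"translation":[11,-8,-7],"twist":[0,0,-0.02],"grip":-1},{"translation":[13,-9,-7],"twist":[0,0,-0.02],"grip":-1},{"translation":[13,-9,-7],"twist":[0,0,-0.02],"grip":-1},{"translation":[13,-9,-5],"twist":[0,0,-0.02],"grip":-1},{"translation":[13,-9,-4],"twist":[0,0,-0.02],"grip":-1},{"translation":[13,-9,-2],"twist":[0,0,-0.02],"grip":-1}]'
python3 -c "
from h import *
rem([.4785,.2178,.270],.159)"
```

```text
t: 14.35
tool_pos: [0.5791, -0.1284, 0.2724]
orientation: [-2.512, -1.88, 0.0]
force: [-0.1, 0.1, -4.7]
opening: 0.0152
t 14.35 tcp [ 0.5791 -0.1284  0.2724] d [ 303.8 -194.2    3.6] tw [-0.003 -0.003 -0.445] F [-0.08  0.11 -4.68] M [-0.07  0.12 -0.02] op 0.0152 q [-0.31  0.1   1.43  0.    1.62 -0.02]
```

```bash
python3 -m pendant '[{"translation":[14.5,-9,0],"twist":[0,0,-0.022],"grip":-1},{"translation":[15,-9,0],"twist":[0,0,-0.022],"grip":-1},{"translation":[15,-8,0],"twist":[0,0,-0.022],"grip":-1},{"translation":[15,-8,0],"twist":[0,0,-0.022],"grip":-1},{"translation":[15,-8,0],"twist":[0,0,-0.022],"grip":-1},{"translation":[15,-7,0],"twist":[0,0,-0.022],"grip":-1},{"translation":[15,-7,0],"twist":[0,0,-0.022],"grip":-1},{"translation":[15,-7,0],"twist":[0,0,-0.022],"grip":-1},{"translation":[15,-6,0],"twist":[0,0,-0.022],"grip":-1},{"translation":[15,-6,0],"twist":[0,0,-0.022],"grip":-1}]'
python3 -c "
from h import *
rem([.4785,.2178,.270],.159)"
```

```text
t: 15.35
tool_pos: [0.5263, 0.0472, 0.272]
orientation: [-2.268, -2.167, 0.001]
force: [0.4, -0.4, -5.3]
opening: 0.0153
t 15.35 tcp [0.5263 0.0472 0.272 ] d [168.3 -55.4   2.7] tw [-0.004 -0.003 -0.204] F [ 0.38 -0.39 -5.34] M [-0.05  0.03  0.02] op 0.0153 q [-0.01 -0.08  1.6   0.    1.62  0.04]
```

```bash
python3 -m pendant '[{"translation":[15,-5,0],"twist":[0,0,-0.02],"grip":-1},{"translation":[15,-4,0],"twist":[0,0,-0.02],"grip":-1},{"translation":[15,-4,0],"twist":[0,0,-0.02],"grip":-1},{"translation":[15,-4,0],"twist":[0,0,-0.02],"grip":-1},{"translation":[15,-3,0],"twist":[0,0,-0.02],"grip":-1},{"translation":[15,-3,0],"twist":[0,0,-0.02],"grip":-1},{"translation":[14,-3,0],"twist":[0,0,-0.02],"grip":-1},{"translation":[12,-3,0],"twist":[0,0,-0.02],"grip":-1},{"translation":[9,-2,0],"twist":[0,0,-0.02],"grip":-1},{"translation":[6,-1,0],"twist":[0,0,-0.01],"grip":-1}]'
python3 -c "
from h import *
rem([.4785,.2178,.270],.159)"
```

```text
t: 16.35
tool_pos: [0.4827, 0.1895, 0.2723]
orientation: [-2.027, -2.393, 0.0]
force: [1.1, 0.4, -4.3]
opening: 0.015
t 16.35 tcp [0.4827 0.1895 0.2723] d [28.6  0.6  2.4] tw [-0.004 -0.004  0.006] F [ 1.13  0.4  -4.28] M [-0.05  0.06 -0.01] op 0.015 q [ 0.27 -0.11  1.63  0.    1.62  0.11]
```

```bash
python3 -m pendant '[{"translation":[6,0,0],"twist":[0,0,0],"grip":-1},{"translation":[7,0,0],"twist":[0,0,0],"grip":-1},{"translation":[6,0,0],"twist":[0,0,0.004],"grip":-1},{"translation":[4,0,0],"twist":[0,0,0],"grip":-1},{"translation":[2,0,0],"twist":[0,0,0],"grip":-1},{"translation":[0,0,0],"twist":[0,0,0],"grip":-1},{"translation":[0,0,0],"twist":[0,0,0],"grip":-1},{"translation":[0,0,0],"twist":[0,0,0],"grip":-1},{"translation":[0,0,0],"twist":[0,0,0],"grip":-1},{"translation":[0,0,0],"twist":[0,0,0],"grip":-1}]'
python3 - <<'E'
from h import *
rem([.4785,.2178,.270],.159)
s,d=snap('scene','s5')
P=cloud('scene',d)[d>0]
c=robot.read_state()['tool_pos']
a=.159; ex=np.array([np.cos(a),np.sin(a)]);ey=np.array([-np.sin(a),np.cos(a)]); O=np.array([.597,.2368])
q=P[:,:2]-c[:2]; k=(np.hypot(*q.T)<.08)&(P[:,2]>.08)&(P[:,2]<.32); b=P[k]
x=q[k]@ex;y=q[k]@ey
for z0 in np.arange(.18,.32,.01):
    j=(b[:,2]>=z0)&(b[:,2]<z0+.01)
    if j.any(): print(round(z0,2),j.sum(),'x',x[j].min().round(3),x[j].max().round(3),'y',y[j].min().round(3),y[j].max().round(3))
j=(b[:,2]<.25)&(abs(y)>.053)&(b[:,2]>.205); print('bail side x',x[j&(y>0)].mean(),x[j&(y<0)].mean(),'y',y[j&(y>0)].mean(),y[j&(y<0)].mean())
g=lambda a,u0,v0,u1,v1,k:cv2.resize(a[v0:v1,u0:u1,::-1],None,fx=k,fy=k,interpolation=cv2.INTER_CUBIC)
cv2.imwrite('pics/c5.png',g(s,270,80,440,240,3.7))
E
```

```text
t: 17.35
tool_pos: [0.4786, 0.2154, 0.2722]
orientation: [-2.034, -2.388, 0.001]
force: [0.5, -0.3, -5.5]
opening: 0.0152
t 17.35 tcp [0.4786 0.2154 0.2722] d [2.4 0.3 2.2] tw [-0.004 -0.003  0.001] F [ 0.47 -0.3  -5.47] M [-0.12  0.05  0.03] op 0.0152 q [ 0.32 -0.09  1.61  0.    1.62  0.16]
0.18 194 x -0.05 0.048 y -0.062 0.06
0.19 259 x -0.053 0.05 y -0.062 0.056
0.2 16 x -0.048 0.013 y -0.06 0.057
0.21 13 x -0.006 0.001 y -0.059 0.057
0.22 11 x -0.004 0.002 y -0.06 0.055
0.23 10 x -0.001 0.002 y -0.06 0.057
0.24 14 x -0.003 0.002 y -0.06 0.057
0.25 14 x -0.004 0.003 y -0.061 0.055
0.26 10 x -0.003 0.003 y -0.059 0.057
0.27 16 x -0.01 0.019 y -0.061 0.052
0.28 44 x -0.02 0.023 y -0.057 0.006
0.29 114 x -0.023 0.024 y -0.052 0.027
0.3 55 x -0.023 0.026 y -0.014 0.004
0.31 63 x -0.022 0.025 y -0.014 0.005
bail side x -0.00045255852508630336 -0.00048100941307954086 y 0.054873687869659904 -0.05799024712189581
```

View pics/c5.png

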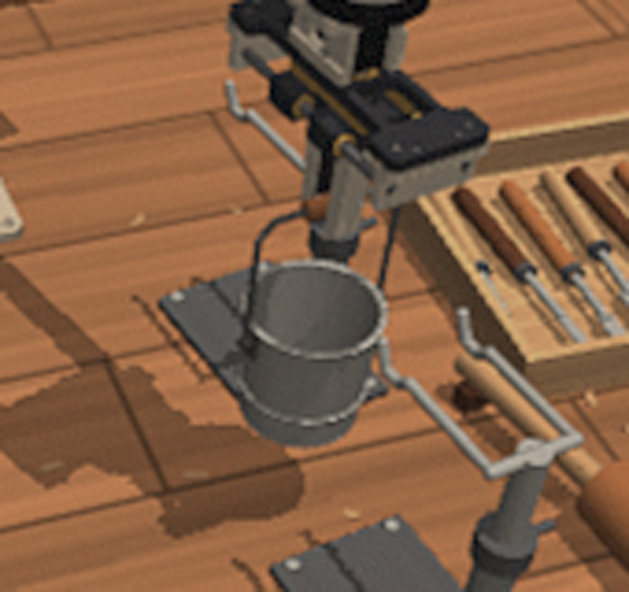

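Pail hangs level and upright, bail sides at crop (250,270) and (385,250); crown centre is about 1.5 mm to −y of the TCP. The far stand's prong tips at crop (385,345) and (462,315) sit below crown height. Moving in over the dips.

```bash
python3 -m pendant '[{"translation":[1,3,0],"twist":[0,0,0],"grip":-1},{"translation":[1,6,0],"twist":[0,0,0],"grip":-1},{"translation":[1,9,0],"twist":[0,0,0],"grip":-1},{"translation":[0.5,11,0],"twist":[0,0,0],"grip":-1},{"translation":[0,11,0],"twist":[0,0,0],"grip":-1},{"translation":[0,11,0],"twist":[0,0,0],"grip":-1},{"translation":[0,11,0],"twist":[0,0,0],"grip":-1},{"translation":[0,9,0],"twist":[0,0,0],"grip":-1},{"translation":[0,6,0],"twist":[0,0,0],"grip":-1},{"translation":[0,3,0],"twist":[0,0,0],"grip":-1}]'
python3 -c "
from h import *
rem([.5968,.2383,.270],.159)"
```

```text
t: 18.4
tool_pos: [0.5645, 0.2333, 0.2706]
orientation: [-2.034, -2.388, 0.001]
force: [-0.9, -0.0, -5.5]
opening: 0.0157
t 18.4 tcp [0.5645 0.2333 0.2706] d [-0.2 32.7  0.4] tw [-0.004 -0.003  0.   ] F [-0.9 -0.  -5.5] M [-0.14  0.02 -0.01] op 0.0157 q [0.31 0.15 1.38 0.   1.62 0.15]
```

```bash
python3 -m pendant '[{"translation":[0,3,0],"twist":[0,0,0],"grip":-1},{"translation":[0,5,0],"twist":[0,0,0],"grip":-1},{"translation":[0,6,0],"twist":[0,0,0],"grip":-1},{"translation":[0,6,0],"twist":[0,0,0],"grip":-1},{"translation":[0,5,0],"twist":[0,0,0],"grip":-1},{"translation":[0,4,0],"twist":[0,0,0],"grip":-1},{"translation":[0,2,0],"twist":[0,0,0],"grip":-1},{"translation":[0,0,0],"twist":[0,0,0],"grip":-1},{"translation":[0,0,0],"twist":[0,0,0],"grip":-1},{"translation":[0,0,0],"twist":[0,0,0],"grip":-1}]'
python3 - <<'E'
from h import *
rem([.5968,.2383,.270],.159)
s,d=snap('scene','s6'); t,dt=snap('top','t6')
P=cloud('scene',d)[d>0]
a=.159; ex=np.array([np.cos(a),np.sin(a)]);ey=np.array([-np.sin(a),np.cos(a)]); O=np.array([.597,.2368])
q=P[:,:2]-O; x=q@ex;y=q@ey;z=P[:,2]
for nm,sg in(('+',1),('-',-1)):
    j=(abs(y-sg*.057)<.012)&(z>.205)&(z<.27)&(abs(x)<.03); print('bail side',nm,j.sum(),x[j].mean().round(4),y[j].mean().round(4))
    j=(abs(y-sg*.031)<.009)&(x<-.012)&(x>-.03)&(z>.235)&(z<.28); print('tip',nm,j.sum(),x[j].min().round(4),z[j].max().round(4),y[j].mean().round(4))
    j=(abs(y-sg*.035)<.012)&(abs(x)<.02)&(z>.277)&(z<.297); print('wire',nm,j.sum(),x[j].mean().round(4),np.percentile(z[j],[5,50,95]).round(4) if j.any() else '')
g=lambda a,u0,v0,u1,v1,k:cv2.resize(a[v0:v1,u0:u1,::-1],None,fx=k,fy=k,interpolation=cv2.INTER_CUBIC)
cv2.imwrite('pics/c6.png',g(s,330,110,450,230,4.9))
E
```

```text
t: 19.4
tool_pos: [0.5976, 0.2387, 0.2704]
orientation: [-2.034, -2.388, 0.002]
force: [-0.6, 0.1, -4.9]
opening: 0.0151
t 19.4 tcp [0.5976 0.2387 0.2704] d [-0.3 -0.9  0.4] tw [-0.004 -0.003  0.001] F [-0.6   0.07 -4.88] M [-0.09  0.14  0.  ] op 0.0151 q [0.3  0.24 1.27 0.   1.63 0.14]
bail side + 20 0.0002 0.0561Traceback (most recent call last):
  File "<stdin>", line 9, in <module>
    return umr_minimum(a, axis, None, out, keepdims, initial, where)
ValueError: zero-size array to reduction operation minimum which has no identity
```

```bash
python3 - <<'E'
from h import *
z0=np.load('s6.npz'); s=z0['p'];d=z0['d']
P=cloud('scene',d)[d>0]
a=.159; ex=np.array([np.cos(a),np.sin(a)]);ey=np.array([-np.sin(a),np.cos(a)]); O=np.array([.597,.2368])
q=P[:,:2]-O; x=q@ex;y=q@ey;z=P[:,2]
for nm,sg in(('+',1),('-',-1)):
    j=(abs(y-sg*.057)<.012)&(z>.205)&(z<.27)&(abs(x)<.03); print('bail side',nm,j.sum(),x[j].mean().round(4),y[j].mean().round(4))
    j=(abs(y-sg*.035)<.012)&(abs(x)<.02)&(z>.274)&(z<.3); print('wire',nm,j.sum(),x[j].mean().round(4),np.percentile(z[j],[5,50,95]).round(4) if j.any() else '')
g=lambda a,u0,v0,u1,v1,k:cv2.resize(a[v0:v1,u0:u1,::-1],None,fx=k,fy=k,interpolation=cv2.INTER_CUBIC)
cv2.imwrite('pics/c6.png',g(s,330,110,450,230,4.9))
E
```

```text
bail side + 20 0.0002 0.0561
wire + 3 0.001 [0.2873 0.2882 0.2884]
bail side - 44 0.0003 -0.0565
wire - 21 0.001 [0.2877 0.29   0.2916]
```

View pics/c6.png

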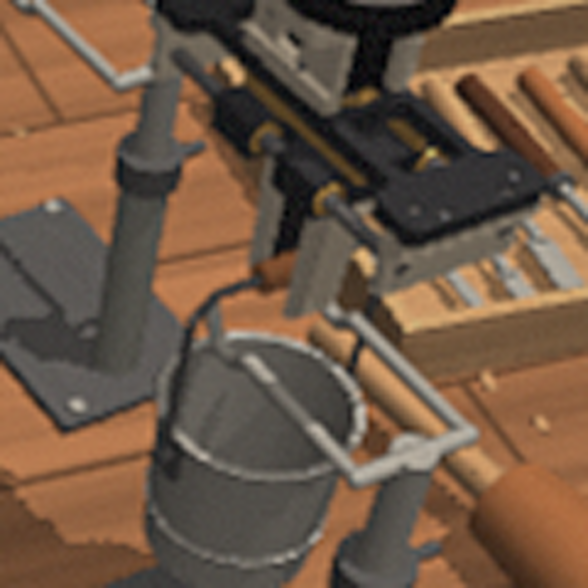

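Centred: bail sides at y = ±56 mm, x ≈ 0, both prongs under the crown and over the rim (prong dips at crop (255,370) and (345,310)). Lowering most of the way, then by feel.

```bash
python3 -m pendant '[{"translation":[0,0,2],"twist":[0,0,0],"grip":-1},{"translation":[0,0,3],"twist":[0,0,0],"grip":-1},{"translation":[0,0,4],"twist":[0,0,0],"grip":-1},{"translation":[0,0,4],"twist":[0,0,0],"grip":-1},{"translation":[0,0,4],"twist":[0,0,0],"grip":-1},{"translation":[0,0,3],"twist":[0,0,0],"grip":-1},{"translation":[0,0,2],"twist":[0,0,0],"grip":-1},{"translation":[0,0,0],"twist":[0,0,0],"grip":-1},{"translation":[0,0,0],"twist":[0,0,0],"grip":-1},{"translation":[0,0,0],"twist":[0,0,0],"grip":-1}]' 20
python3 -c "
from h import *
rem([.5974,.2383,.233],.159)"
```

```text
t: 20.5
tool_pos: [0.5967, 0.2387, 0.2458]
orientation: [-2.033, -2.387, 0.004]
force: [0.6, 0.2, -4.0]
opening: 0.0154
t 20.5 tcp [0.5967 0.2387 0.2458] d [-0.5  0.7 12.8] tw [-0.005 -0.003  0.001] F [ 0.6   0.23 -4.02] M [-0.13  0.07  0.01] op 0.0154 q [0.3  0.24 1.31 0.   1.59 0.14]
```

```bash
python3 -m pendant '[{"translation":[0,0.3,1],"twist":[0,0,0],"grip":-1},{"translation":[0,0,1],"twist":[0,0,0],"grip":-1},{"translation":[0,0,1],"twist":[0,0,0],"grip":-1},{"translation":[0,0,1],"twist":[0,0,0],"grip":-1},{"translation":[0,0,1],"twist":[0,0,0],"grip":-1},{"translation":[0,0,1],"twist":[0,0,0],"grip":-1},{"translation":[0,0,0],"twist":[0,0,0],"grip":-1},{"translation":[0,0,0],"twist":[0,0,0],"grip":-1},{"translation":[0,0,0],"twist":[0,0,0],"grip":-1},{"translation":[0,0,0],"twist":[0,0,0],"grip":-1}]'
python3 -c "
from h import *
rem([.5974,.2383,.233],.159)"
```

```text
t: 21.5
tool_pos: [0.5973, 0.2388, 0.2399]
orientation: [-2.034, -2.388, 0.002]
force: [0.5, 0.2, -4.7]
opening: 0.0154
t 21.5 tcp [0.5973 0.2388 0.2399] d [-0.6  0.   6.9] tw [-0.004 -0.003  0.001] F [ 0.54  0.18 -4.71] M [-0.08  0.03  0.03] op 0.0154 q [0.3  0.24 1.32 0.   1.58 0.14]
```

```bash
python3 -m pendant '[{"translation":[0,0,0.8],"twist":[0,0,0],"grip":-1},{"translation":[0,0,0.8],"twist":[0,0,0],"grip":-1},{"translation":[0,0,0.8],"twist":[0,0,0],"grip":-1},{"translation":[0,0,0.8],"twist":[0,0,0],"grip":-1},{"translation":[0,0,0],"twist":[0,0,0],"grip":-1},{"translation":[0,0,0],"twist":[0,0,0],"grip":-1},{"translation":[0,0,0],"twist":[0,0,0],"grip":-1},{"translation":[0,0,0],"twist":[0,0,0],"grip":-1},{"translation":[0,0,0],"twist":[0,0,0],"grip":-1},{"translation":[0,0,0],"twist":[0,0,0],"grip":-1}]'
python3 -c "
from h import *
rem([.5974,.2383,.233],.159)"
```

```text
t: 22.5
tool_pos: [0.5975, 0.2389, 0.2365]
orientation: [-2.034, -2.388, 0.002]
force: [-0.1, -0.4, -5.2]
opening: 0.0153
t 22.5 tcp [0.5975 0.2389 0.2365] d [-0.6 -0.1  3.5] tw [-0.004 -0.003  0.001] F [-0.09 -0.41 -5.17] M [-0.11  0.04  0.01] op 0.0153 q [0.3  0.24 1.33 0.   1.57 0.14]
```

```bash
python3 -m pendant '[{"translation":[0,0,0.6],"twist":[0,0,0],"grip":-1},{"translation":[0,0,0.6],"twist":[0,0,0],"grip":-1},{"translation":[0,0,0],"twist":[0,0,0],"grip":-1},{"translation":[0,0,0],"twist":[0,0,0],"grip":-1},{"translation":[0,0,0],"twist":[0,0,0],"grip":-1},{"translation":[0,0,0],"twist":[0,0,0],"grip":-1},{"translation":[0,0,0],"twist":[0,0,0],"grip":-1},{"translation":[0,0,0],"twist":[0,0,0],"grip":-1},{"translation":[0,0,0],"twist":[0,0,0],"grip":-1},{"translation":[0,0,0],"twist":[0,0,0],"grip":-1}]'
python3 -c "
from h import *
rem([.5974,.2383,.233],.159)"
```

```text
t: 23.5
tool_pos: [0.5975, 0.2389, 0.2353]
orientation: [-2.034, -2.388, 0.001]
force: [0.3, -0.4, -4.6]
opening: 0.0154
t 23.5 tcp [0.5975 0.2389 0.2353] d [-0.6 -0.2  2.3] tw [-0.004 -0.003  0.001] F [ 0.25 -0.42 -4.56] M [-0.05  0.1   0.02] op 0.0154 q [0.3  0.24 1.33 0.   1.57 0.14]
```

```bash
python3 -m pendant '[{"translation":[0,0,0.5],"twist":[0,0,0],"grip":-1},{"translation":[0,0,0.5],"twist":[0,0,0],"grip":-1},{"translation":[0,0,0],"twist":[0,0,0],"grip":-1},{"translation":[0,0,0],"twist":[0,0,0],"grip":-1},{"translation":[0,0,0],"twist":[0,0,0],"grip":-1},{"translation":[0,0,0],"twist":[0,0,0],"grip":-1},{"translation":[0,0,0],"twist":[0,0,0],"grip":-1},{"translation":[0,0,0],"twist":[0,0,0],"grip":-1},{"translation":[0,0,0],"twist":[0,0,0],"grip":-1},{"translation":[0,0,0],"twist":[0,0,0],"grip":-1}]'
python3 -c "
from h import *
rem([.5974,.2383,.233],.159)"
```

```text
t: 24.5
tool_pos: [0.5974, 0.2389, 0.2342]
orientation: [-2.034, -2.388, 0.002]
force: [-0.1, 0.5, -5.7]
opening: 0.015
t 24.5 tcp [0.5974 0.2389 0.2342] d [-0.6 -0.1  1.2] tw [-0.004 -0.003  0.001] F [-0.08  0.48 -5.75] M [-0.06  0.05 -0.03] op 0.015 q [0.3  0.25 1.33 0.   1.57 0.14]
```

```bash
python3 -m pendant '[{"translation":[0,0,0.5],"twist":[0,0,0],"grip":-1},{"translation":[0,0,0.5],"twist":[0,0,0],"grip":-1},{"translation":[0,0,0],"twist":[0,0,0],"grip":-1},{"translation":[0,0,0],"twist":[0,0,0],"grip":-1},{"translation":[0,0,0],"twist":[0,0,0],"grip":-1},{"translation":[0,0,0],"twist":[0,0,0],"grip":-1},{"translation":[0,0,0],"twist":[0,0,0],"grip":-1},{"translation":[0,0,0],"twist":[0,0,0],"grip":-1},{"translation":[0,0,0],"twist":[0,0,0],"grip":-1},{"translation":[0,0,0],"twist":[0,0,0],"grip":-1}]'
python3 -c "
from h import *
rem([.5974,.2383,.233],.159)"
```

```text
t: 25.5
tool_pos: [0.5974, 0.2389, 0.2331]
orientation: [-2.034, -2.388, 0.002]
force: [-0.5, -0.0, -4.8]
opening: 0.0153
t 25.5 tcp [0.5974 0.2389 0.2331] d [-0.6 -0.1  0.1] tw [-0.004 -0.003  0.001] F [-0.48 -0.05 -4.84] M [-0.12  0.01 -0.  ] op 0.0153 q [0.3  0.25 1.33 0.   1.57 0.14]
```

```bash
python3 -m pendant '[{"translation":[0,0,0.5],"twist":[0,0,0],"grip":-1},{"translation":[0,0,0.5],"twist":[0,0,0],"grip":-1},{"translation":[0,0,0],"twist":[0,0,0],"grip":-1},{"translation":[0,0,0],"twist":[0,0,0],"grip":-1},{"translation":[0,0,0],"twist":[0,0,0],"grip":-1},{"translation":[0,0,0],"twist":[0,0,0],"grip":-1},{"translation":[0,0,0],"twist":[0,0,0],"grip":-1},{"translation":[0,0,0],"twist":[0,0,0],"grip":-1},{"translation":[0,0,0],"twist":[0,0,0],"grip":-1},{"translation":[0,0,0],"twist":[0,0,0],"grip":-1}]'
python3 -c "
from h import *
rem([.5974,.2383,.233],.159)"
```

```text
t: 26.5
tool_pos: [0.5976, 0.2389, 0.2325]
orientation: [-2.034, -2.388, 0.001]
force: [-0.4, 0.3, -4.0]
opening: 0.0155
t 26.5 tcp [0.5976 0.2389 0.2325] d [-0.6 -0.3 -0.5] tw [-0.003 -0.003  0.001] F [-0.36  0.28 -4.03] M [-0.05  0.08 -0.02] op 0.0155 q [0.3  0.25 1.33 0.   1.57 0.14]
```

```bash
python3 -m pendant '[{"translation":[0,0,0.5],"twist":[0,0,0],"grip":-1},{"translation":[0,0,0],"twist":[0,0,0],"grip":-1},{"translation":[0,0,0],"twist":[0,0,0],"grip":-1},{"translation":[0,0,0],"twist":[0,0,0],"grip":-1},{"translation":[0,0,0],"twist":[0,0,0],"grip":-1},{"translation":[0,0,0],"twist":[0,0,0],"grip":-1},{"translation":[0,0,0],"twist":[0,0,0],"grip":-1},{"translation":[0,0,0],"twist":[0,0,0],"grip":-1},{"translation":[0,0,0],"twist":[0,0,0],"grip":-1},{"translation":[0,0,0],"twist":[0,0,0],"grip":-1}]'
python3 -c "
from h import *
rem([.5974,.2383,.233],.159)"
```

```text
t: 27.5
tool_pos: [0.5976, 0.239, 0.2325]
orientation: [-2.034, -2.388, 0.0]
force: [-0.4, -0.1, -2.5]
opening: 0.015
t 27.5 tcp [0.5976 0.239  0.2325] d [-0.6 -0.3 -0.5] tw [-0.003 -0.003  0.001] F [-0.38 -0.14 -2.47] M [-0.14  0.16 -0.  ] op 0.015 q [0.3  0.25 1.33 0.   1.56 0.14]
```

Contact: the descent stopped at TCP z 0.2325 (crown about 0.251, as predicted for home) and half the weight is transferred. A little more.

```bash
python3 -m pendant '[{"translation":[0,0,0.5],"twist":[0,0,0],"grip":-1},{"translation":[0,0,0],"twist":[0,0,0],"grip":-1},{"translation":[0,0,0],"twist":[0,0,0],"grip":-1},{"translation":[0,0,0],"twist":[0,0,0],"grip":-1},{"translation":[0,0,0],"twist":[0,0,0],"grip":-1},{"translation":[0,0,0],"twist":[0,0,0],"grip":-1},{"translation":[0,0,0],"twist":[0,0,0],"grip":-1},{"translation":[0,0,0],"twist":[0,0,0],"grip":-1},{"translation":[0,0,0],"twist":[0,0,0],"grip":-1},{"translation":[0,0,0],"twist":[0,0,0],"grip":-1}]'
python3 - <<'E'
from h import *
rem([.5974,.2383,.233],.159)
s,d=snap('scene','s7')
P=cloud('scene',d)[d>0]
a=.159; ex=np.array([np.cos(a),np.sin(a)]);ey=np.array([-np.sin(a),np.cos(a)]); O=np.array([.597,.2368])
q=P[:,:2]-O; x=q@ex;y=q@ey;z=P[:,2]
for nm,sg in(('+',1),('-',-1)):
    j=(abs(y-sg*.057)<.012)&(z>.17)&(z<.24)&(abs(x)<.03); print('bail side',nm,j.sum(),x[j].mean().round(4),y[j].mean().round(4))
    j=(abs(y-sg*.041)<.005)&(abs(x)<.02)&(z>.24)&(z<.27); print('wire',nm,j.sum(),x[j].mean().round(4),np.percentile(z[j],[5,50,95]).round(4) if j.any() else '')
g=lambda a,u0,v0,u1,v1,k:cv2.resize(a[v0:v1,u0:u1,::-1],None,fx=k,fy=k,interpolation=cv2.INTER_CUBIC)
cv2.imwrite('pics/c7.png',g(s,340,140,440,240,5.9))
E
```

```text
t: 28.5
tool_pos: [0.5977, 0.239, 0.2324]
orientation: [-2.034, -2.388, -0.0]
force: [-1.1, 0.1, -2.7]
opening: 0.0154
t 28.5 tcp [0.5977 0.239  0.2324] d [-0.6 -0.4 -0.6] tw [-0.003 -0.003  0.001] F [-1.08  0.12 -2.7 ] M [-0.11  0.17  0.04] op 0.0154 q [0.3  0.24 1.33 0.   1.56 0.14]
bail side + 21 0.0007 0.0565
wire + 1 0.0021 [0.2555 0.2555 0.2555]
bail side - 46 0.0012 -0.0564
wire - 9 0.0012 [0.2491 0.2524 0.2553]
```

View pics/c7.png

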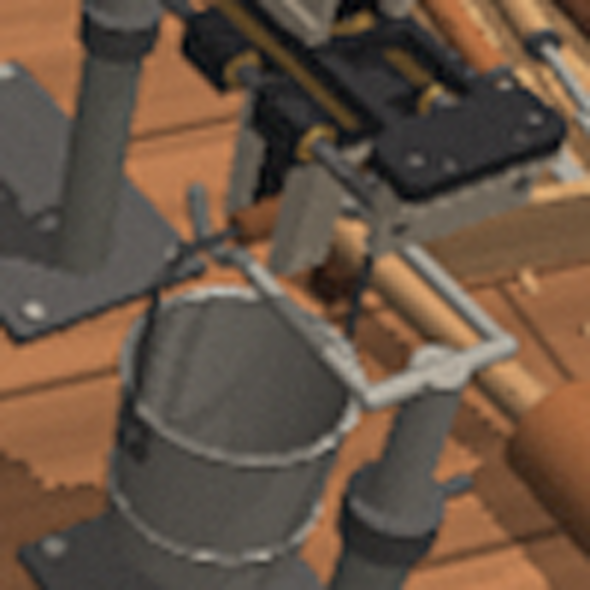

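The wire sits in the near prong's dip at crop (205,243), pail level. About half the load is still on the gripper, so I lower slightly more.

```bash
python3 -m pendant '[{"translation":[0,0,0.5],"twist":[0,0,0],"grip":-1},{"translation":[0,0,0.5],"twist":[0,0,0],"grip":-1},{"translation":[0,0,0.5],"twist":[0,0,0],"grip":-1},{"translation":[0,0,0],"twist":[0,0,0],"grip":-1},{"translation":[0,0,0],"twist":[0,0,0],"grip":-1},{"translation":[0,0,0],"twist":[0,0,0],"grip":-1},{"translation":[0,0,0],"twist":[0,0,0],"grip":-1},{"translation":[0,0,0],"twist":[0,0,0],"grip":-1},{"translation":[0,0,0],"twist":[0,0,0],"grip":-1},{"translation":[0,0,0],"twist":[0,0,0],"grip":-1}]'
python3 -c "
from h import *
rem([.5974,.2383,.233],.159)"
```

```text
t: 29.55
tool_pos: [0.5978, 0.239, 0.2323]
orientation: [-2.035, -2.389, -0.002]
force: [-1.7, -0.9, 0.2]
opening: 0.0158
t 29.55 tcp [0.5978 0.239  0.2323] d [-0.7 -0.5 -0.7] tw [-0.001 -0.003  0.001] F [-1.71 -0.87  0.19] M [-0.21  0.41 -0.01] op 0.0158 q [0.3  0.24 1.34 0.   1.56 0.14]
```

Weight fully on the hook (Fz ≈ 0). Opening gradually.

```bash
python3 -m pendant '[{"translation":[0,0,0],"twist":[0,0,0],"grip":-1},{"translation":[0,0,0],"twist":[0,0,0],"grip":-1},{"translation":[0,0,0],"twist":[0,0,0],"grip":-0.6},{"translation":[0,0,0],"twist":[0,0,0],"grip":-0.5},{"translation":[0,0,0],"twist":[0,0,0],"grip":-0.4},{"translation":[0,0,0],"twist":[0,0,0],"grip":-0.3},{"translation":[0,0,0],"twist":[0,0,0],"grip":-0.2},{"translation":[0,0,0],"twist":[0,0,0],"grip":-0.1},{"translation":[0,0,0],"twist":[0,0,0],"grip":-0.1},{"translation":[0,0,0],"twist":[0,0,0],"grip":-0.1}]' 4
python3 -c "
from h import *
rem([.5974,.2383,.233],.159)"
```

```text
t: 30.55
tool_pos: [0.5992, 0.2395, 0.2332]
orientation: [-2.036, -2.39, -0.007]
force: [-0.3, 0.2, -0.1]
opening: 0.0418
t 30.55 tcp [0.5992 0.2395 0.2332] d [-0.9 -2.   0.2] tw [ 0.002 -0.004  0.001] F [-0.31  0.22 -0.12] M [-0.07  0.02 -0.04] op 0.0418 q [0.3  0.24 1.33 0.   1.56 0.14]
```

```bash
python3 -m pendant '[{"translation":[0,-0.5,-3],"twist":[0,0,0],"grip":-0.1},{"translation":[0,-0.5,-5],"twist":[0,0,0],"grip":-0.1},{"translation":[0,0,-6],"twist":[0,0,0],"grip":-0.1},{"translation":[0,0,-6],"twist":[0,0,0],"grip":-0.1},{"translation":[0,0,-6],"twist":[0,0,0],"grip":-0.1},{"translation":[0,0,-6],"twist":[0,0,0],"grip":-0.1},{"translation":[0,0,-6],"twist":[0,0,0],"grip":-0.1},{"translation":[0,0,-6],"twist":[0,0,0],"grip":-0.1},{"translation":[0,0,-10],"twist":[0,0,0],"grip":-0.1},{"translation":[0,0,-10],"twist":[0,0,0],"grip":-0.1}]'
python3 -m pendant '[{"translation":[0,0,-15],"twist":[0,0,0],"grip":-0.1},{"translation":[0,0,-20],"twist":[0,0,0],"grip":-0.1},{"translation":[0,0,-20],"twist":[0,0,0],"grip":-0.1},{"translation":[0,-10,-20],"twist":[0,0,0],"grip":-0.1},{"translation":[0,-20,-10],"twist":[0,0,0],"grip":-0.1},{"translation":[0,-25,0],"twist":[0,0,0],"grip":-0.1},{"translation":[0,-25,0],"twist":[0,0,0],"grip":-0.1},{"translation":[0,-25,0],"twist":[0,0,0],"grip":-0.1},{"translation":[0,-15,0],"twist":[0,0,0],"grip":-0.1},{"translation":[0,0,0],"twist":[0,0,0],"grip":-0.1}]'
python3 - <<'E'
from h import *
rem([.5974,.2383,.233],.159)
s,d=snap('scene','s8'); t,_=snap('top','t8')
P=cloud('scene',d)[d>0]
a=.159; ex=np.array([np.cos(a),np.sin(a)]);ey=np.array([-np.sin(a),np.cos(a)]); O=np.array([.597,.2368])
q=P[:,:2]-O; x=q@ex;y=q@ey;z=P[:,2]
for nm,sg in(('+',1),('-',-1)):
    j=(abs(y-sg*.057)<.012)&(z>.17)&(z<.24)&(abs(x)<.03); print('bail side',nm,j.sum(),x[j].mean().round(4),y[j].mean().round(4))
j=(abs(y)<.02)&(abs(x)<.02)&(z>.24)&(z<.28); print('sleeve',j.sum(),x[j].mean().round(4),np.percentile(z[j],[5,50,95]).round(4))
j=(np.hypot(x,y)<.065)&(z>.15)&(z<.168); print('rim',j.sum(),np.c_[x,y,z][j].mean(0).round(4), 'x',x[j].min(),x[j].max())
A=np.c_[x[j],y[j],np.ones(j.sum())]; print('rim tilt',np.linalg.lstsq(A,z[j],rcond=None)[0].round(3))
g=lambda a,u0,v0,u1,v1,k:cv2.resize(a[v0:v1,u0:u1,::-1],None,fx=k,fy=k,interpolation=cv2.INTER_CUBIC)
cv2.imwrite('pics/c8.png',np.hstack([g(s,340,140,440,260,4),g(t,150,130,250,250,4)]))
E
```

```text
t: 31.55
tool_pos: [0.5977, 0.2389, 0.3022]
orientation: [-2.036, -2.39, -0.006]
force: [0.2, 0.8, 1.1]
opening: 0.0423
t: 32.55
tool_pos: [0.4761, 0.2188, 0.4041]
orientation: [2.035, 2.388, 0.022]
force: [0.3, 0.3, 0.3]
opening: 0.0419
t 32.55 tcp [0.4761 0.2188 0.4041] d [ -1.  120.5 172.7] tw [ 0.014 -0.006  0.   ] F [0.31 0.34 0.35] M [-0.09  0.06  0.02] op 0.0419 q [ 0.33 -0.09  1.38  0.    1.84  0.17]
bail side + 35 0.0013 0.0565
bail side - 45 0.0019 -0.0565
sleeve 107 0.0039 [0.2476 0.2558 0.2597]
rim 252 [ 0.0008 -0.0053  0.156 ] x -0.050576703509234905 0.053049642073686766
rim tilt [0.003 0.005 0.156]
```

View pics/c8.png

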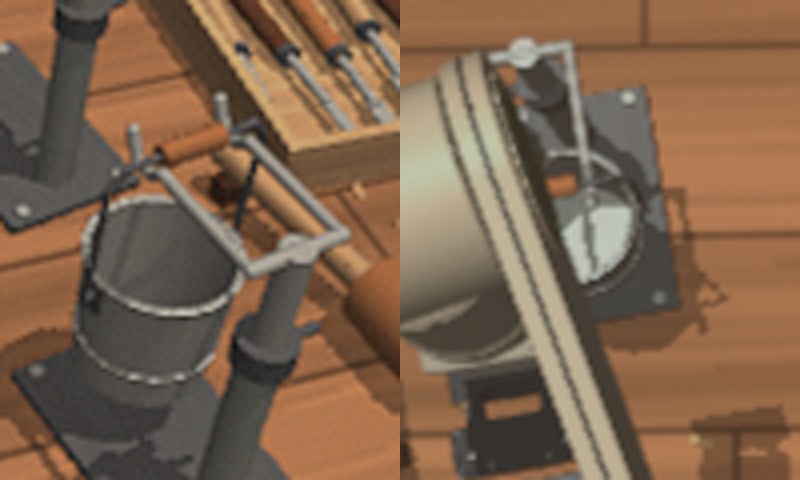

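The crown wire lies in both prongs' dips, at crop (150,160) and (238,130). The sleeve is centred between the prongs, the pail is level and still, and the gripper is well clear.

```bash
python3 -c "
from plant import robot
print(robot.close_job())"
```

```text
the job is handed in; nothing more can be done
None
```

The small steel pail now hangs by its bail on the hook of the stand farthest from the base. The job was handed in at about 32.7 s of the 72 s.

**What I did:**
- **Bail:** I gripped the sleeve, raised the bail along its arc to upright with a light grip, and the pail stayed where it stood.
- **Carry:** I carried the pail in from the stand's −x side with the prongs over its rim and under its crown.
- **Hanging:** I lowered it in steps of 0.5–1 mm. It touched at the height I had predicted (crown about 0.251 m). I lowered on until the weight was fully on the hook (vertical force about 0 N), then opened the gripper and backed away.

**Last checks:**
- **Position:** The bail sides are centred at y = ±56.5 mm, with x about 1–2 mm, inside the ±7 mm dips. The picture shows the wire home in both dips.
- **Pail:** It hangs level, with a rim tilt of 0.005 or less.
- **Robot:** The gripper is clear, with force readings at noise level.

**Disagreements, both minor:**
- The sleeve's visible surface averaged x = +4 mm, against 1–2 mm for the bail sides. The camera sees mostly its far side, so I put it down to viewing angle.
- On the first fast descent over the pail the arm drifted about 20 mm outward. The force readings showed no sign of contact, and I corrected it with slower rows before gripping.

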